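# Shut the slide case and lock it with the snap clip

## Robot

A 7-joint arm with a two-finger parallel gripper is mounted at the origin on the work surface. World frame = base frame: x ahead of the robot, y to its left, z up, the work surface at z = 0. Lengths are in m, angles in rad, forces in N, time in s.
With the tool pointing down it reaches from about 0.4 to 0.85 m from the base axis. Payload 10.4 kg.
Tool frame: the origin (TCP) lies at the centre of the arm's flange, where the gripper is bolted on; the fingertips stand 173 mm ahead of it and the grasp point (between the pads) lies 155 mm ahead of it; z points along the fingers, y is the line along which they close (so a half turn about z gives the same grasp; the last joint's range is limited). The gripper opens to 85 mm and grips with 20 to 120 N. Pads are 22 mm wide; open, the fingers measure 114 mm over their backs; the gripper's body (76 mm by 85 mm) begins 54 mm behind the grasp point. The pads swing forward as they close: fully open they stand 13 mm farther back than shut.
Start: joints at [-1.371, 0.332, -0.065, 1.46, 0.022, 1.35, -0.088], TCP at [0.138, 0.61, 0.405] pointing down, gripper open.
Joint ranges: [-2.6, 2.6], [-0.5, 2.12], [-1.47, 1.34], [0.16, 2.42], [-1.27, 4.41], [0.06, 2.06], [-2.6, 2.6]. Speed limits (rad/s): [2.22, 2.22, 2.79, 2.79, 3.14, 3.14, 3.14].

## Interface

Orientations are given as a unit quaternion [x, y, z, w].
In Python, from workcell import manip, viewer, finder gives the robot as it stands.
- The arm moves only by the tool arm_command, never from a script. Its argument "plan" is a list of rows, each an object with "dp": the shift along the tool's x, y, z in mm, a list of three; "spin": the turn about the tool's z in rad. A call has 1 to 5 rows; each row shifts and turns the commanded pose from where the row before left it, along the tool's axes as they then stand; what a row does not reach is not made up. A row lasts 1/10 s, in which the tool goes at most 50 mm and 8.59 degrees, less where a joint would pass 70% of its speed; a pose out of reach is approached as far as the arm can. A call is refused whole if a number of a shift passes 50 or a number of a turn 0.15, either way. A call with a gripper value outside its range is refused whole. "grip" is the closure, from -1 (fully open) to 1 (shut), set as the call begins (left out, the last holds). The fingers move at their own pace and stop on an object; "newtons" is the grip in N (left out, the last holds). Time passes only in rows, so rows that do not move let the fingers close. It gives the time, the measured TCP pose, the force, the opening and the grip force at its end, in the units of the state.
- manip.get_obs(): the state, without advancing time (a new reading comes with each control period).
- viewer.camera(name): name is "scene" or "top" or "wrist"; returns the picture (384x512x3 uint8, blue, green, red); there is no depth.
- viewer.camera_params(name): a dict with "vertical_fov" (degrees; the focal length in pixels is half the picture's height over the tangent of half this angle, whatever the lens; pixels are square), "cx", "cy" (the principal point, pixels), "R" (3x3) and "t" (3): a world point X has camera coordinates R X + t; the wrist camera has in their place "T_tool_cam" (4x4, takes a point from camera to tool coordinates, whose origin is the TCP and whose axes are the flange's). Camera axes: x right, y down, z forward; pixel columns grow to the right and rows downward; lengths in m; the calibration is good to about 2 mm. The wrist camera is an equidistant fisheye: a pixel r from the principal point sees the ray r / f radians off the axis. A picture is of the moment at which its call begins: read the wrist's pose just before it. camera_params takes no time and is no camera call.
- manip.hand_in(): hands the job in; it is judged then, once.
Trained networks look in the newest picture that a camera, given by its name, has taken for a name from the list of things; names that differ only in an ending like _2 or _b are one class to them, and where a whole thing is asked for, a point or a joint stands for the part that bears it (a point fixed in the world has none). Each returns a list of dicts, best first, with "score" (0 to 1); they miss things now and then, are a little off and sometimes report something else, mostly with a low value. They report only what shows in the picture. A call takes as long as a camera call. They do not tell look-alikes from the thing itself.
- finder.find_in(camera, thing): "position" ([x, y, z] in m, in world coordinates, good to about 4 mm: the middle of the surface that is visible of it).
The state is a dict: "clock": time; "joint_pos": joint angles; "joint_velocities": joint speeds; "tau": joint torques, N m; "position": TCP position; "ee_rot": TCP orientation; "ft_force": force on the tool from outside, world axes, zero at the start; "torque": the same for the moment, N m; "grip_width": opening from 0.0 (shut) to 1.0 (fully open); "grasp_force": force on a finger pad.
Only numpy, scipy, OpenCV 4.12 (cv2) and the standard library are available. Lean on these libraries where they do the work, as an engineer would, in place of code of your own. Each camera call takes 0.05 s, during which the arm holds its last target. There are 200 camera calls.

## Task

Swing the slide case's lid fully shut so that its slotted hasp drops over the steel staple, then take the snap clip out of its rest and press its sprung gate down over the staple's bar until the bar is inside the clip and the gate has sprung shut again. Leave the clip hanging on the bar, whichever way it swings, and let go of it. Be gentle: force neither the lid nor the clip, and leave the other things where they are.

Things in the scene. Friction and masses are not known exactly. Their poses are not given: they have to be found in the camera images.
- case: Grey slide case fixed to the bench, 180 (x) x 240 (y) x 70 mm high. Origin at the centre of its underside; z up, x from the hasp side (-x, facing the robot) to the lid's hinge (axis along y at x=+90, z=70 mm). A pillar 26 x 70 mm in plan on the middle of its -x face carries the staple. The shut lid's top is at z=76 mm.
- staple (a point): Nominal middle of the staple's bar, (-102, 0, 140) mm in the case's frame. The staple is a U upside down of 6 mm round steel rod, bar along the case's y, legs 36 mm apart. Its height is adjustable, held very tightly: the true bar stands anywhere from 10 mm below to 10 mm above this point, differently each time and not measured (x and y are true).
- lid (a joint): Angle of the lid: 0 = shut, grows as its front rises; starts at 0.35 to 0.75 rad. It stays where it is left and takes only a few newtons at its front edge. 6 mm aluminium plate, 182 mm from hinge to front edge, 246 mm wide; a slotted hasp tongue 64 mm wide reaches 34 mm farther in the middle and goes over the staple.
- lid_edge (a point): Point on the lid's upper face to press: 10 mm behind the front edge, 172 mm from the hinge, 85 mm to the +y side of its middle. Moves with the lid.
- rest: White plastic block fixed to the bench, 90 (x) x 60 (y) x 34 mm high, with a slot 9 mm wide along its x, floor 10 mm above the bench; the clip stands in it. Origin at the centre of its underside, z up.
- clip_grip (a point): Where to grasp the clip: middle of the black plastic grip block on its back, 34 (x) x 14 (y) mm, reaching from 20.5 mm below this point to 13.5 mm above. Axes: x along the clip's length towards its nose, y across its thickness, z up as it stands in the rest with its gate underneath.
- clip: The whole snap clip, 0.1 to 0.15 kg, balanced to hang gate down; origin at the middle of its lowest edge, 52 mm below clip_grip, same axes. Under the grip block is a closed frame of 7 mm round steel rod in the x-z plane, 60 mm long (x -30 to +30) and 32.5 mm high; the underside of its upper rod is at z=25.5 mm.
- clip_inside (a point): Middle of the clip's opening, 36 mm below clip_grip along the clip's z, same axes. Free space: x -23 to +23, z -10 to +9.5 mm about this point. The staple's bar must end in here; the upper rod meeting the bar is a hard stop, with the bar's centre 6.5 mm above this point.
- gate (a joint): Angle of the sprung gate, a 5 mm round bar closing the frame's underside between hinge and nose: 0 = shut, grows as it is pushed inward (up), to 1.25 rad. Pushing it takes about 3 to 6 N. The bar gets past it only by pushing near its free end: bar centre at x=+1 to +6 mm of the clip (3.5 best).
- gate_hinge (a point): Hinge axis of the gate, at x=-20, z=3.5 mm from the clip's origin. The gate's free end is at x=+8 mm, where it meets the fixed rounded nose (x=+8.5 to +30). The gate springs shut again, and the push fades, some 20 to 22 mm after the bar first touched it; at about 24.5 mm the bar meets the hard stop under the upper rod, where the force climbs 5 N or more per mm.
- oil: Bystander: small amber bottle, 28 mm across, 70 mm high. Origin under its centre.
- slidebox: Bystander: closed grey plastic box 85 x 100 x 35 mm. Origin under its centre.
- dish: Bystander: round clear dish 90 mm across, 15 mm high. Origin under its centre.
- keyring: Bystander: plain steel ring 40 mm across, 4 mm thick, lying flat. Origin under its centre.
- mouse: Bystander: black computer mouse 100 x 58 x 31 mm. Origin under its centre.
- beaker: Bystander: open glass beaker 66 mm across, 85 mm high. Origin under its centre.
Not all that is in view belongs to the job. Of the things that look like the clip, the smallest one is meant.

How it is judged:
By the outcome, as a careful person would: the job done as asked, in the order asked, and still so for the second after the job is handed in, with the robot touching nothing.
It also fails if it takes over 67 s, if anything falls off the work surface, if the arm or the gripper's body presses on something with over 40 N, if the wrist force passes 120 N, or if a joint passes its speed limit or range.

## Working session

There is one attempt and no reset: what is moved stays moved. The work goes in short steps, Python scripts to look and compute and a tool call to move; the robot and the scene stay as the last step left them, time stands still between calls to the robot, and variables do not carry over. Pictures are saved under pics/ and viewed, at most 10 in all, crops included, and the job is handed in when it is done.

Besides the shell and the picture viewer there is one more tool, called after "Request:" by a JSON object that holds its "name" and its "arguments". arm_command: Moves the arm, as the interface text tells. Its arguments: {"type":"object","properties":{"plan":{"type":"array","items":{"type":"object","properties":{"dp":{"type":"array","items":{"type":"number"}},"spin":{"type":"number"}}}},"grip":{"type":"number"},"newtons":{"type":"number"}},"required":["plan"]}

```bash
mkdir -p pics; ls; cat > h.py <<'E'
import numpy as np, cv2
from workcell import manip, viewer, finder
from scipy.spatial.transform import Rotation as Ro
def proj(name,X):
    p=viewer.camera_params(name);f=192/np.tan(np.radians(p['vertical_fov'])/2)
    c=np.array(p['R'])@np.array(X)+np.array(p['t']);return f*c[0]/c[2]+p['cx'],f*c[1]/c[2]+p['cy']
def ray(name,u,v,z):
    p=viewer.camera_params(name);f=192/np.tan(np.radians(p['vertical_fov'])/2)
    R=np.array(p['R']);t=np.array(p['t']);o=-R.T@t;d=R.T@np.array([(u-p['cx'])/f,(v-p['cy'])/f,1])
    return o+d*(z-o[2])/d[2]
E
python3 - <<'E'
from h import *
o=manip.get_obs();print({k:np.round(v,3) for k,v in o.items()})
ims=[]
for c in ['scene','top']:
    im=viewer.camera(c);cv2.imwrite(f'pics/{c}0.png',im);print(c,viewer.camera_params(c))
    for t in ['case','lid_edge','rest','clip','clip_grip','staple','keyring','mouse','beaker','oil','slidebox','dish','lid']:
        try: r=finder.find_in(c,t)
        except Exception as e: print(t,e);continue
        print(c,t,[(np.round(x['position'],3).tolist(),round(x['score'],2)) for x in r[:4]])
print(viewer.camera_params('wrist'))
E
```

```text
pics
{'clock': np.float64(0.0), 'joint_pos': array([-1.371,  0.333, -0.065,  1.461,  0.022,  1.35 , -0.088]), 'joint_velocities': array([-0.   , -0.001,  0.   ,  0.001,  0.   , -0.   ,  0.001]), 'tau': array([-0.0000e+00, -6.2544e+01,  4.9000e-02, -3.9163e+01,  1.6000e-02,
        9.0000e-03,  0.0000e+00]), 'position': array([0.138, 0.609, 0.404]), 'ee_rot': array([ 0.111,  0.994, -0.001, -0.   ]), 'ft_force': array([0.274, 0.46 , 0.774]), 'torque': array([-0.03 ,  0.013, -0.005]), 'grasp_force': np.float64(0.0), 'grip_width': np.float64(1.001)}
scene {'vertical_fov': 46.63922383889634, 'cx': 256.46366390159017, 'cy': 196.02464546451023, 'R': array([[-0.69982543,  0.71416552,  0.01455958],
       [ 0.5003042 ,  0.50460279, -0.70361334],
       [-0.50984319, -0.48512229, -0.71043387]]), 't': array([ 0.4019847 , -0.14475731,  1.47379926])}
scene case [([0.597, 0.005, 0.115], 0.94)]
scene lid_edge [([0.591, -0.004, 0.129], 0.74)]
scene rest [([0.446, -0.302, 0.019], 0.8)]
scene clip [([0.382, -0.431, 0.059], 0.69), ([0.431, -0.314, 0.06], 0.63), ([0.424, 0.2, 0.039], 0.63), ([0.307, -0.
[... 1341 characters left out ...]
.029], 0.79)]
top beaker [([0.447, 0.301, 0.051], 0.88), ([0.578, -0.019, 0.141], 0.48)]
top oil []
top slidebox [([0.604, 0.328, 0.033], 0.8)]
top dish [([0.628, -0.316, 0.015], 0.79), ([0.513, -0.468, 0.029], 0.34)]
top lid [([0.578, -0.02, 0.143], 0.84)]
{'vertical_fov': 65.70646984690485, 'cx': 256.23011146230766, 'cy': 190.6530432410584, 'T_tool_cam': array([[-5.40812717e-05, -9.49737107e-01, -3.13048599e-01,
         8.01869892e-02],
       [ 9.99999998e-01, -4.79492372e-05, -2.72868234e-05,
        -1.15693749e-03],
       [ 1.09048671e-05, -3.13048600e-01,  9.49737108e-01,
         3.02208661e-02],
       [ 0.00000000e+00,  0.00000000e+00,  0.00000000e+00,
         1.00000000e+00]])}
```

View pics/scene0.png

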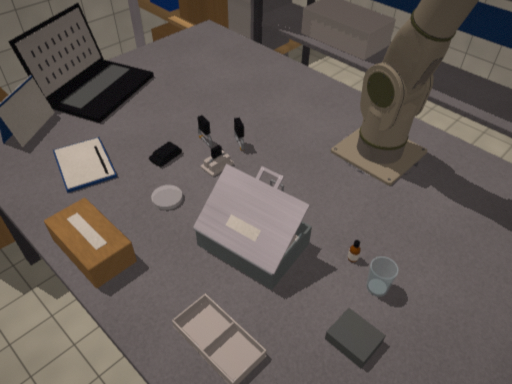

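View pics/top0.png

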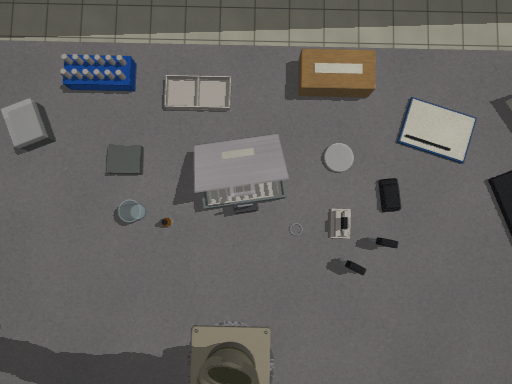

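Scene: the case with its raised lid is at scene (255,225) and top (240,175); the white rest is at top (341,223). Clip candidates in top are A (344,223) in the rest, B (387,243) and C (356,268). In scene they are A (216,152), B (204,126) and C (239,128). A stands in the rest and looks the smallest, so I'll check it in a close crop.

```bash
python3 - <<'E'
from h import *
s=cv2.imread('pics/scene0.png');t=cv2.imread('pics/top0.png')
a=cv2.resize(t[120:280,185:405],None,fx=3.6,fy=3.6,interpolation=3)
cv2.imwrite('pics/topcrop.png',a[:600])
cv2.imwrite('pics/scenecrop.png',cv2.resize(s[110:275,180:320],None,fx=3.6,fy=3.6,interpolation=3))
E
```

```text
(no output)
```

View pics/topcrop.png

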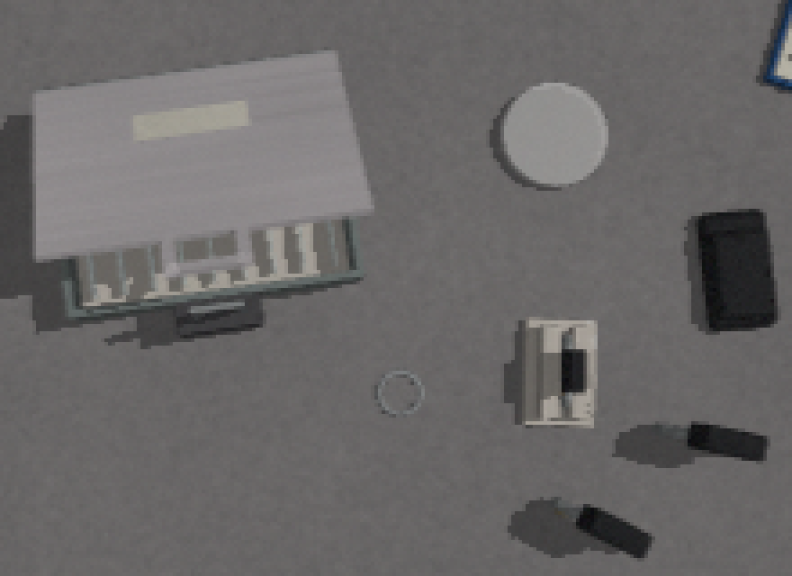

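View pics/scenecrop.png

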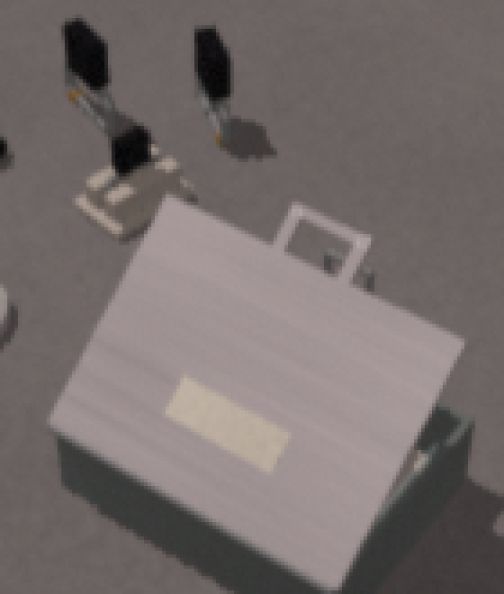

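The crops confirm A: it sits in the rest and has a visibly smaller grip block than B and C. Next I'll take a coarse pose for the case and the rest.

```bash
python3 - <<'E'
from h import *
c=lambda u,v:(185+u/3.6,120+v/3.6)
L=ray('top',*c(70,312),.07);R=ray('top',*c(362,278),.07)
print(L,R,np.linalg.norm(L-R)); d=(L-R)[:2];yaw=np.arctan2(-d[0],d[1]);m=(L+R)/2
o=m[:2]+.09*np.array([np.cos(yaw),np.sin(yaw)]);print('case',o,yaw)
hx=np.array([np.cos(yaw),np.sin(yaw)]);hy=np.array([-hx[1],hx[0]])
for z in(.14,):
  P=np.r_[o-.102*hx,z];print('staple',P)
# lid angle: front edge corners in top crop (36,258),(373,208); solve
from scipy.optimize import least_squares
def f(p):
  r=[]
  th=p[0]
  for s,uv in((1,c(36,258)),(-1,c(373,208))):
    X=np.r_[o+hx*(.09-.182*np.cos(th)-.006*np.sin(th)*0)+hy*.123*s,.07+.182*np.sin(th)]
    r+=list(np.array(proj('top',X))-uv)
  return r
s=least_squares(f,[.5]);print('theta',s.x,s.fun)
for uv in((522,318),(597,320),(594,428),(525,428)):print(ray('top',*c(*uv),.034))
# grip block top in crop  z=.034?? grip centre z = .01+.052 ; top .0755
for uv in((562,349),(586,349),(586,392),(562,392)):print('grip',ray('top',*c(*uv),.0755))
E
```

```text
[0.46314502 0.08219868 0.07      ] [ 0.49511023 -0.15046923  0.07      ] 0.23485342941126436
case [ 0.5682901  -0.02188564] 0.1365308243604525
staple [ 0.46723929 -0.03576856  0.14      ]
theta [0.67719593] [-0.07694428 -1.49022488  0.65409333  1.46247683]
[ 0.46741177 -0.2854996   0.034     ]
[ 0.46702411 -0.3473132   0.034     ]
[ 0.37856384 -0.34477471  0.034     ]
[ 0.37741736 -0.28829301  0.034     ]
grip [ 0.44152413 -0.30935748  0.0755    ]
grip [ 0.44191169 -0.32838491  0.0755    ]
grip [ 0.40797361 -0.32837652  0.0755    ]
grip [ 0.40758781 -0.30939999  0.0755    ]
```

Request:
{"name": "arm_command", "arguments": {"plan": [{"dp": [0,0,0],"spin": -0.12},{"dp": [0,0,0],"spin": -0.12},{"dp": [0,0,0],"spin": -0.11},{"dp": [-24,-44,0],"spin": 0},{"dp": [-24,-44,0],"spin": 0}], "grip": 1, "newtons": 30}}

```text
clock: 1.9
position: [0.1965, 0.528, 0.4041]
ee_rot: [-0.065, 0.998, -0.0, -0.0]
ft_force: [1.1, -0.4, 0.6]
grip_width: 0.145
grasp_force: 0.0
```

Request:
{"name": "arm_command", "arguments": {"plan": [{"dp": [-24,-44,0],"spin": 0},{"dp": [-24,-44,0],"spin": 0},{"dp": [-24,-44,0],"spin": 0},{"dp": [-24,-44,0],"spin": 0},{"dp": [-24,-44,0],"spin": 0}]}}

```text
clock: 2.4
position: [0.3441, 0.3241, 0.405]
ee_rot: [-0.064, 0.998, 0.0, 0.0]
ft_force: [0.9, 0.4, -0.1]
grip_width: 0.003
grasp_force: 0.0
```

Request:
{"name": "arm_command", "arguments": {"plan": [{"dp": [-24,-44,0],"spin": 0},{"dp": [-24,-44,0],"spin": 0},{"dp": [-24,-44,0],"spin": 0},{"dp": [-24,-44,0],"spin": 0},{"dp": [-24,-44,0],"spin": 0}]}}

```text
clock: 2.9
position: [0.4907, 0.1216, 0.4051]
ee_rot: [-0.064, 0.998, 0.0, 0.0]
ft_force: [1.1, 0.7, -0.9]
grip_width: 0.0
grasp_force: 0.0
```

```bash
cat >> h.py <<'E'
def wcam(o):
    p=viewer.camera_params('wrist');f=192/np.tan(np.radians(p['vertical_fov'])/2)
    T=np.eye(4);T[:3,:3]=Ro.from_quat(o['ee_rot']).as_matrix();T[:3,3]=o['position'];return T@np.array(p['T_tool_cam']),f,p['cx'],p['cy']
def wproj(o,X):
    M,f,cx,cy=wcam(o);c=(np.linalg.inv(M)@np.r_[X,1])[:3];h=np.hypot(c[0],c[1]);r=f*np.arctan2(h,c[2]);return cx+r*c[0]/h,cy+r*c[1]/h
def wray(o,u,v,z):
    M,f,cx,cy=wcam(o);a=u-cx;b=v-cy;r=np.hypot(a,b);t=r/f;d=M[:3,:3]@np.array([np.sin(t)*a/r,np.sin(t)*b/r,np.cos(t)]);return M[:3,3]+d*(z-M[2,3])/d[2]
def st():
    o=manip.get_obs();e=Ro.from_quat(o['ee_rot']).as_matrix();print('t%.2f pos'%o['clock'],np.round(o['position'],4),'a %.4f'%(np.arctan2(e[1,0],e[0,0])%(2*np.pi)),'F',np.round(o['ft_force'],1),'w %.3f g %.1f'%(o['grip_width'],o['grasp_force']));return o
def go(o,X,a=None):
    e=Ro.from_quat(o['ee_rot']).as_matrix();print('dp mm',np.round(e.T@(np.array(X)-o['position'])*1000,1))
def snap(n):
    o=st();im=viewer.camera('wrist');cv2.imwrite(f'pics/{n}.png',im)
    import json;json.dump({k:np.array(o[k]).tolist() for k in('position','ee_rot')},open(f'pics/{n}.json','w'));return o,im
E
python3 - <<'E'
from h import *
o,im=snap('w1')
for t in ['case','lid_edge','staple','lid']:
    print(t,[(np.round(x['position'],3).tolist(),round(x['score'],2)) for x in finder.find_in('wrist',t)[:3]])
E
```

```text
t2.90 pos [0.4907 0.1216 0.4051] a 3.2690 F [ 1.1  0.7 -0.9] w 0.000 g 0.0
case [([0.536, 0.002, 0.077], 0.8), ([0.598, 0.324, 0.034], 0.58)]
lid_edge [([0.553, -0.0, 0.166], 0.65)]
staple [([0.529, -0.005, 0.079], 0.65), ([0.597, 0.326, 0.034], 0.25)]
lid [([0.545, 0.002, 0.162], 0.9)]
```

View pics/w1.png

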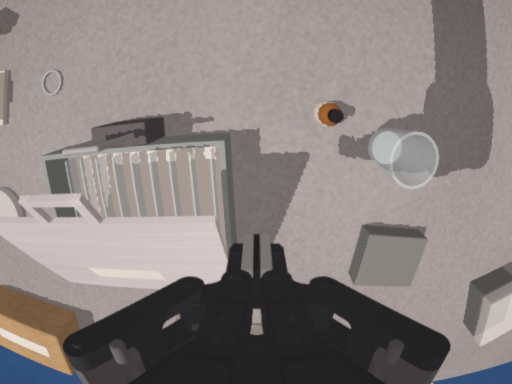

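The wrist view shows the case's front rim running from (43,154) to (229,134), the staple bar at about (63–98,151), and the lid's front edge at row 217 ending at (213,217). Now I'll fit the case pose and lid angle jointly.

```bash
python3 - <<'E'
from h import *
import json
from scipy.optimize import least_squares
o=json.load(open('pics/w1.json'));o={k:np.array(v) for k,v in o.items()}
c=lambda u,v:(185+u/3.6,120+v/3.6)
def X(p,q):
  x,y,w=p[:3];return np.array([x+np.cos(w)*q[0]-np.sin(w)*q[1],y+np.sin(w)*q[0]+np.cos(w)*q[1],q[2]])
def lid(th,s): # top-face front corner
  return [.09-.182*np.cos(th)+.006*np.sin(th),s*.123,.07+.182*np.sin(th)+.006*np.cos(th)]
def res(p):
  r=[]
  T=lambda q,uv:r.extend(np.array(proj('top',X(p,q)))-uv)
  W=lambda q,uv:r.extend((np.array(wproj(o,X(p,q)))-uv)*.7)
  T([-.09,.12,.07],c(70,312));T([-.09,-.12,.07],c(362,278))
  T(lid(p[3],1),c(36,258));T(lid(p[3],-1),c(373,208))
  W([-.09,.12,.07],(229,134));W([-.09,-.12,.07],(43,154));W(lid(p[3],1),(213,217))
  W([-.102,.0,.14+p[4]],(80.5,151))
  return r
s=least_squares(res,[.568,-.022,.13,.67,0],loss='soft_l1');print(s.x.round(4));print(res(s.x).__repr__() if 0 else np.round(res(s.x),1))
p=s.x;th=p[3]
for k in np.arange(th,-.001,-th/5):
  q=[.09-.172*np.cos(k)+.006*np.sin(k),.085,.07+.172*np.sin(k)+.006*np.cos(k)]
  print(round(k,3),'tcp',(X(p,q)+[0,0,.173]).round(4))
q=[.09-.172*np.cos(th)+.006*np.sin(th),.085,.07+.172*np.sin(th)+.006*np.cos(th)]
go(o,X(p,q)+[0,0,.173]);print('staple',X(p,[-.102,0,.14]))
E
```

```text
[ 0.5667 -0.0194  0.1648  0.6504  0.0104]
[-0.8  1.7  0.7 -0.9 -0.4  0.1  0.   0.4 -2.6  2.9 -1.3  0.4  2.7  0.1
 -0.3 -1.5]
0.65 tcp [0.5101 0.0574 0.3519]
0.52 tcp [0.4973 0.0553 0.3337]
0.39 tcp [0.4869 0.0535 0.314 ]
0.26 tcp [0.4791 0.0522 0.293 ]
0.13 tcp [0.4741 0.0514 0.2713]
0.0 tcp [0.4719 0.051  0.249 ]
dp mm [-11.1 -66.2  53.2]
staple [ 0.46610606 -0.03609941  0.14      ]
```

Request:
{"name": "arm_command", "arguments": {"plan": [{"dp": [-8,-33,20],"spin": 0},{"dp": [-8,-33,20],"spin": 0},{"dp": [0,0,8],"spin": 0},{"dp": [3,0,8],"spin": 0},{"dp": [3,0,4],"spin": 0}]}}

```text
clock: 3.65
position: [0.5076, 0.0611, 0.3443]
ee_rot: [-0.065, 0.998, 0.0, -0.0]
ft_force: [0.9, -0.1, 0.9]
grip_width: 0.001
grasp_force: 0.6
```

Request:
{"name": "arm_command", "arguments": {"plan": [{"dp": [5,0,7],"spin": 0},{"dp": [4,0,7],"spin": 0},{"dp": [4,0,7],"spin": 0},{"dp": [3,0,7],"spin": 0},{"dp": [3,0,7],"spin": 0}]}}

```text
clock: 4.15
position: [0.4889, 0.057, 0.3091]
ee_rot: [-0.064, 0.998, 0.0, -0.0]
ft_force: [0.4, 0.2, 1.1]
grip_width: 0.001
grasp_force: 0.6
```

Request:
{"name": "arm_command", "arguments": {"plan": [{"dp": [3,0,7],"spin": 0},{"dp": [2,0,7],"spin": 0},{"dp": [2,0,7],"spin": 0},{"dp": [1,0,7],"spin": 0},{"dp": [1,0,7],"spin": 0}]}}

```text
clock: 4.65
position: [0.4803, 0.0557, 0.2741]
ee_rot: [-0.064, 0.998, -0.0, -0.0]
ft_force: [-0.7, -0.3, 1.4]
grip_width: -0.002
grasp_force: 0.5
```

Request:
{"name": "arm_command", "arguments": {"plan": [{"dp": [1,0,5],"spin": 0},{"dp": [1,0,5],"spin": 0},{"dp": [0,0,4],"spin": 0},{"dp": [0,0,3],"spin": 0},{"dp": [0,0,2],"spin": 0}]}}

```text
clock: 5.15
position: [0.4784, 0.0556, 0.2554]
ee_rot: [-0.064, 0.998, -0.0, -0.0]
ft_force: [-0.4, 0.1, 1.0]
grip_width: -0.0
grasp_force: 0.5
```

```bash
python3 - <<'E'
from h import *
o,im=snap('w2')
im2=viewer.camera('scene');t=viewer.camera('top')
a=cv2.resize(im2[110:275,160:340],(660,605))[:600];
cv2.imwrite('pics/c2.png',cv2.resize(np.hstack([im2[130:280,180:330],t[120:270,180:330]]),(800,400),interpolation=3))
E
```

```text
t5.15 pos [0.4784 0.0556 0.2554] a 3.2689 F [-0.4  0.1  1. ] w -0.000 g 0.5
```

View pics/c2.png

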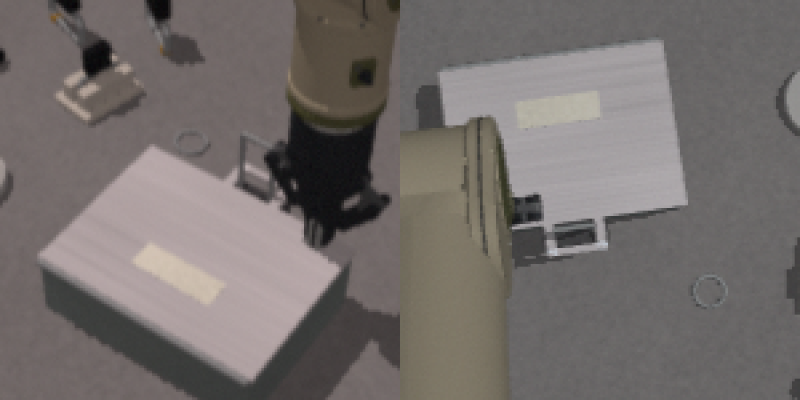

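The lid has come down with the tips and the hasp slot is over the staple. About 6 mm is left, so I'll press gently until it stops.

Request:
{"name": "arm_command", "arguments": {"plan": [{"dp": [0,0,2],"spin": 0},{"dp": [0,0,2],"spin": 0},{"dp": [0,0,1],"spin": 0}]}}

```text
clock: 5.6
position: [0.4785, 0.0556, 0.2506]
ee_rot: [-0.064, 0.998, 0.0, 0.0]
ft_force: [0.2, -0.0, 1.0]
grip_width: 0.0
grasp_force: 0.5
```

Request:
{"name": "arm_command", "arguments": {"plan": [{"dp": [0,0,1],"spin": 0},{"dp": [0,0,0.5],"spin": 0}]}}

```text
clock: 5.8
position: [0.4785, 0.0556, 0.2494]
ee_rot: [-0.064, 0.998, 0.0, -0.0]
ft_force: [-3.7, -0.8, 9.9]
grip_width: 0.0
grasp_force: 4.9
```

The 9.9 N stop with the tips at z = 76.4 mm means the lid is shut. I'll rise and look at both the case and the rest.

Request:
{"name": "arm_command", "arguments": {"plan": [{"dp": [0,0,-40],"spin": 0},{"dp": [0,-10,-45],"spin": 0},{"dp": [0,-40,-25],"spin": 0},{"dp": [0,-45,-20],"spin": 0},{"dp": [0,-45,-20],"spin": 0}], "grip": -0.2}}

```text
clock: 6.3
position: [0.496, -0.0848, 0.4005]
ee_rot: [-0.064, 0.998, 0.0, 0.001]
ft_force: [1.3, -0.6, 0.2]
grip_width: 0.602
grasp_force: 0.0
```

Request:
{"name": "arm_command", "arguments": {"plan": [{"dp": [0,0,0],"spin": 0},{"dp": [0,0,0],"spin": 0}]}}

```text
clock: 6.5
position: [0.4962, -0.0843, 0.3994]
ee_rot: [-0.062, 0.998, 0.0, 0.0]
ft_force: [0.7, 0.7, -0.5]
grip_width: 0.602
grasp_force: 0.0
```

```bash
python3 - <<'E'
from h import *
o,im=snap('w3')
for t in ['case','staple','rest','clip','clip_grip']:
    print(t,[(np.round(x['position'],3).tolist(),round(x['score'],2)) for x in finder.find_in('wrist',t)[:4]])
t=viewer.camera('top');cv2.imwrite('pics/top3.png',t)
cv2.imwrite('pics/w3b.png',cv2.resize(im,(800,600),interpolation=3))
E
```

```text
t6.50 pos [ 0.4962 -0.0843  0.3994] a 3.2664 F [ 0.7  0.7 -0.5] w 0.602 g 0.0
case [([0.537, -0.039, 0.074], 0.59)]
staple [([0.531, -0.043, 0.075], 0.72)]
rest [([0.43, -0.304, 0.023], 0.94)]
clip [([0.377, -0.415, 0.058], 0.61), ([0.426, -0.316, 0.066], 0.58), ([0.317, -0.331, 0.05], 0.55)]
clip_grip [([0.319, -0.328, 0.05], 0.83), ([0.428, -0.311, 0.064], 0.75), ([0.382, -0.415, 0.054], 0.64)]
```

View pics/w3b.png

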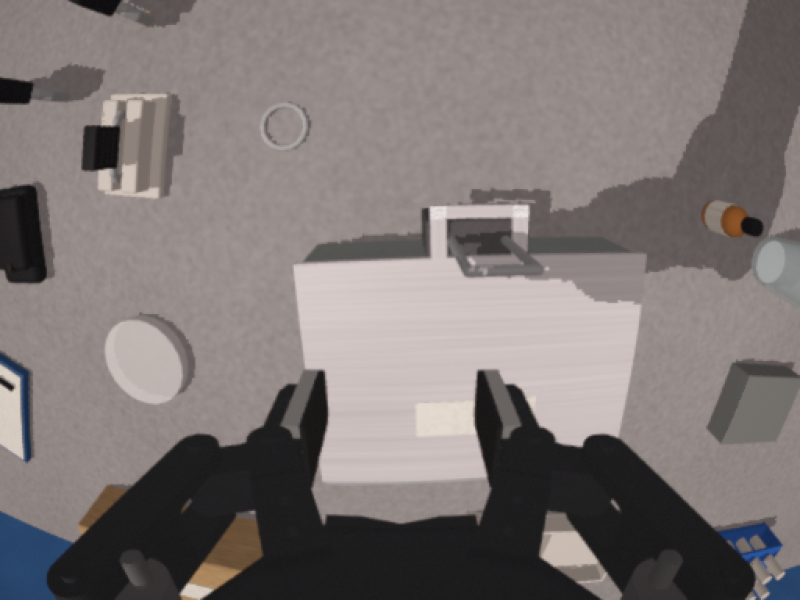

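The lid is shut with the staple standing through the slot. In the 800x600 view the lid's front corners are at (294,265) and (645,254), and the bar ends at (466,272) and (545,269). The clip in its rest is at (100,147).

```bash
cat > fit.py <<'E'
from h import *
import json
from scipy.optimize import least_squares
o={k:np.array(v) for k,v in json.load(open('pics/w3.json')).items()}
def X(p,q):
  x,y,w=p[:3];return np.array([x+np.cos(w)*q[0]-np.sin(w)*q[1],y+np.sin(w)*q[0]+np.cos(w)*q[1],q[2]])
W=lambda p,q,uv:list(np.array(wproj(o,X(p,q)))-np.array(uv)/1.5625)
def res(p):
  return W(p,[-.092,-.123,.076],(294,265))+W(p,[-.092,.123,.076],(645,254))+W(p,[-.126,-.032,.076],(430,206))+W(p,[-.126,.032,.076],(528,206))+W(p,[.09,-.123,.076],(322,482))+W(p,[-.102,-.018,.14+p[3]],(466,272))+W(p,[-.102,.018,.14+p[3]],(545,269))
s=least_squares(res,[.568,-.022,.13,0],loss='soft_l1');p=s.x
print(p.round(4),np.round(res(p),1),'bar',X(p,[-.102,0,.14+p[3]]))
E
python3 fit.py; python3 - <<'E'
from h import *
import json
o={k:np.array(v) for k,v in json.load(open('pics/w3.json')).items()}
for uv in((103,95),(170,93),(165,197),(98,193)):print('rest',wray(o,uv[0]/1.5625,uv[1]/1.5625,.034))
for uv in((84,125),(84,169)):print('grip',wray(o,uv[0]/1.5625,uv[1]/1.5625,.0755))
# target: TCP over clip, looking at it, tips 60mm above grip; tool x->world -x
o=manip.get_obs();go(o,[.46,-.317,.36])
E
```

```text
[ 0.5689 -0.0203  0.1637  0.0084] [-0.6 -0.3  0.6  0.1 -0.1  0.4  0.  -0.7  0.4 -0.7  1.4  0.1 -4.6  0.6] bar [ 0.4682203  -0.03693296  0.14838883]
rest [ 0.38407269 -0.34282563  0.034     ]
rest [ 0.38450408 -0.27678778  0.034     ]
rest [ 0.46644848 -0.27522984  0.034     ]
rest [ 0.46616871 -0.34326226  0.034     ]
grip [ 0.40963862 -0.32855804  0.0755    ]
grip [ 0.44244265 -0.32677251  0.0755    ]
dp mm [  65.9 -227.9   38.8]
```

Request:
{"name": "arm_command", "arguments": {"plan": [{"dp": [13,-45,8],"spin": 0.04},{"dp": [14,-46,8],"spin": 0.04},{"dp": [15,-46,8],"spin": 0.04},{"dp": [16,-46,8],"spin": 0.01},{"dp": [16,-46,7],"spin": 0}]}}

```text
clock: 7.35
position: [0.4338, -0.3166, 0.3598]
ee_rot: [0.001, 1.0, 0.0, 0.0]
ft_force: [1.4, -0.3, 0.2]
grip_width: 0.602
grasp_force: 0.0
```

Request:
{"name": "arm_command", "arguments": {"plan": [{"dp": [0,0,0],"spin": 0},{"dp": [0,0,0],"spin": 0}]}}

```text
clock: 7.55
position: [0.434, -0.316, 0.3598]
ee_rot: [0.002, 1.0, 0.0, -0.0]
ft_force: [-0.2, 0.2, -0.7]
grip_width: 0.599
grasp_force: 0.0
```

```bash
python3 - <<'E'
from h import *
o,im=snap('w4')
for t in ['rest','clip','clip_grip','gate','gate_hinge']:
    print(t,[(np.round(x['position'],3).tolist(),round(x['score'],2)) for x in finder.find_in('wrist',t)[:4]])
u,v=wproj(o,[.425,-.317,.05]);print(u,v)
x0=int(u)-100;y0=max(0,int(v)-75);x0=max(0,x0);print(x0,y0)
cv2.imwrite('pics/w4c.png',cv2.resize(im[y0:y0+150,x0:x0+200],(800,600),interpolation=3))
E
```

```text
t7.55 pos [ 0.434  -0.316   0.3598] a 3.1367 F [-0.2  0.2 -0.7] w 0.599 g 0.0
rest []
clip [([0.372, -0.429, 0.091], 0.86), ([0.42, -0.32, 0.075], 0.83)]
clip_grip [([0.42, -0.318, 0.074], 0.89), ([0.307, -0.347, 0.094], 0.74), ([0.375, -0.426, 0.088], 0.72)]
gate []
gate_hinge [([0.371, -0.426, 0.092], 0.93), ([0.308, -0.347, 0.096], 0.89), ([0.421, -0.322, 0.075], 0.7)]
256.33585314943593 170.60709939864432
156 95
```

View pics/w4c.png

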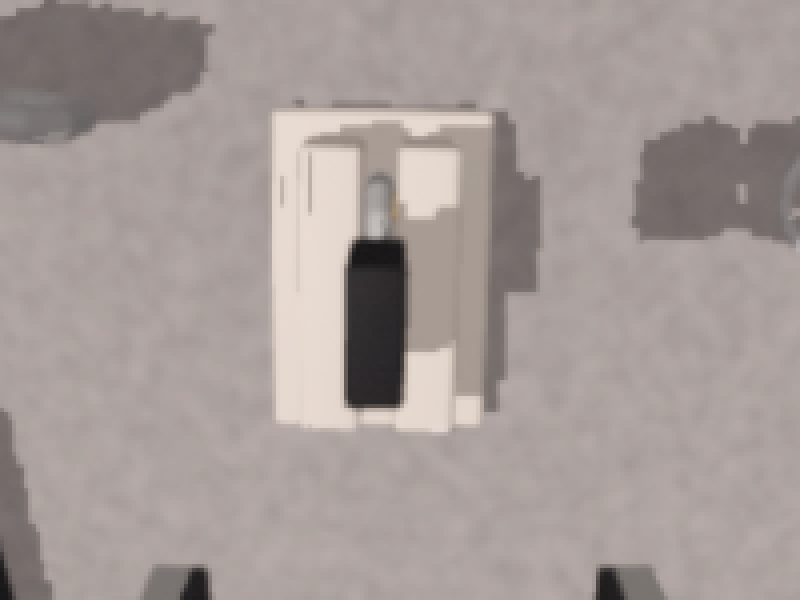

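The crop shows the grip block's top face from (346,265) to (405,407). A steel frame end sticks out towards the robot, with an orange spot at (395,210). I'll compute the grasp pose.

```bash
python3 - <<'E'
from h import *
import json
o={k:np.array(v) for k,v in json.load(open('pics/w4.json')).items()}
g=lambda u,v,z:wray(o,156+u/4,95+v/4,z)
C=[g(*uv,.0755) for uv in((346,265),(406,265),(404,407),(346,407))]
for c in C:print(c)
m=np.mean(C,0);print('mid',m,'yaw L',np.arctan2(*(C[3]-C[0])[1::-1]),'R',np.arctan2(*(C[2]-C[1])[1::-1]))
print('end',g(378,175,.035)-m,'orange',[(z,g(395,210,z)-m) for z in(.02,.035)])
print('rest',g(273,112,.034),g(273,425,.034),g(492,112,.034),g(480,425,.034))
go(manip.get_obs(),[m[0],m[1],.217])
E
```

```text
[ 0.40995141 -0.32903684  0.0755    ]
[ 0.41003511 -0.31591464  0.0755    ]
[ 0.44290671 -0.31649132  0.0755    ]
[ 0.44284581 -0.32963815  0.0755    ]
mid [ 0.42643476 -0.32277024  0.0755    ] yaw L -0.018278045235099002 R -0.017541447666944494
end [-0.03049727  0.00010175 -0.0405    ] orange [(0.02, array([-0.01896714,  0.00419227, -0.0555    ])), (0.035, array([-0.0215785 ,  0.00428261, -0.0405    ]))]
rest [ 0.37981768 -0.34865302  0.034     ] [ 0.46242487 -0.35131184  0.034     ] [ 0.3802168 -0.2942995  0.034    ] [ 0.46266818 -0.29631242  0.034     ]
dp mm [  8.8  -8.5 143.2]
```

Request:
{"name": "arm_command", "arguments": {"plan": [{"dp": [9,-8,20],"spin": 0.013},{"dp": [0,0,40],"spin": 0},{"dp": [0,0,40],"spin": 0},{"dp": [0,0,20],"spin": 0},{"dp": [0,0,10],"spin": 0}]}}

```text
clock: 8.35
position: [0.4253, -0.3224, 0.2283]
ee_rot: [0.007, 1.0, 0.001, -0.001]
ft_force: [0.3, -0.3, 0.4]
grip_width: 0.601
grasp_force: 0.0
```

Request:
{"name": "arm_command", "arguments": {"plan": [{"dp": [0,0,8],"spin": 0},{"dp": [0,0,5],"spin": 0},{"dp": [0,0,0],"spin": 0}]}}

```text
clock: 8.65
position: [0.4257, -0.3233, 0.2174]
ee_rot: [0.008, 1.0, -0.0, 0.0]
ft_force: [-0.2, 0.6, 0.1]
grip_width: 0.603
grasp_force: 0.0
```

```bash
python3 - <<'E'
from h import *
o=st();go(o,[.4264,-.3228,.217])
E
```

```text
t8.65 pos [ 0.4257 -0.3233  0.2174] a 3.1261 F [-0.2  0.6  0.1] w 0.603 g 0.0
dp mm [-0.7  0.6  0.4]
```

Request:
{"name": "arm_command", "arguments": {"plan": [{"dp": [0,0,0],"spin": 0},{"dp": [0,0,0],"spin": 0},{"dp": [0,0,0],"spin": 0},{"dp": [0,0,0],"spin": 0},{"dp": [0,0,0],"spin": 0}], "grip": 1, "newtons": 50}}

```text
clock: 9.15
position: [0.4257, -0.3234, 0.2177]
ee_rot: [0.008, 1.0, 0.0, 0.0]
ft_force: [-1.4, 1.7, 6.1]
grip_width: 0.155
grasp_force: 50.3
```

Request:
{"name": "arm_command", "arguments": {"plan": [{"dp": [0,0,0],"spin": 0},{"dp": [0,0,0],"spin": 0},{"dp": [0,0,-5],"spin": 0},{"dp": [0,0,-10],"spin": 0},{"dp": [0,0,-15],"spin": 0}]}}

```text
clock: 9.65
position: [0.4251, -0.3233, 0.2476]
ee_rot: [0.008, 1.0, 0.0, -0.001]
ft_force: [0.1, 0.2, -1.6]
grip_width: 0.155
grasp_force: 49.4
```

Request:
{"name": "arm_command", "arguments": {"plan": [{"dp": [0,0,-48],"spin": 0},{"dp": [0,0,-48],"spin": 0},{"dp": [0,10,-45],"spin": 0},{"dp": [-6,46,0],"spin": 0},{"dp": [-6,46,0],"spin": 0}]}}

```text
clock: 10.15
position: [0.4386, -0.2218, 0.3907]
ee_rot: [0.01, 1.0, -0.0, 0.002]
ft_force: [1.3, 1.5, -2.6]
grip_width: 0.15
grasp_force: 49.3
```

Request:
{"name": "arm_command", "arguments": {"plan": [{"dp": [-6,46,0],"spin": 0},{"dp": [-6,46,0],"spin": 0},{"dp": [-6,46,0],"spin": 0},{"dp": [-5,36,0],"spin": 0},{"dp": [0,0,0],"spin": -0.09}]}}

```text
clock: 10.65
position: [0.4651, -0.0431, 0.3892]
ee_rot: [-0.041, 0.999, 0.001, 0.001]
ft_force: [-1.5, -1.3, -1.7]
grip_width: 0.156
grasp_force: 49.5
```

Request:
{"name": "arm_command", "arguments": {"plan": [{"dp": [0,0,0],"spin": -0.09},{"dp": [0,0,0],"spin": 0},{"dp": [0,0,0],"spin": 0},{"dp": [0,0,0],"spin": 0}]}}

```text
clock: 11.05
position: [0.4647, -0.0483, 0.3885]
ee_rot: [-0.081, 0.997, 0.0, 0.0]
ft_force: [-0.1, 0.4, -0.8]
grip_width: 0.154
grasp_force: 49.4
```

```bash
python3 - <<'E'
from h import *
o,im=snap('w5'); go(o,[.464,-.0376,.39])
s=viewer.camera('scene');cv2.imwrite('pics/s5.png',s)
for c in('scene','wrist'):
  for t in ['clip','clip_grip','gate_hinge','clip_inside','staple']:
    print(c,t,[(np.round(x['position'],3).tolist(),round(x['score'],2)) for x in finder.find_in(c,t)[:3]])
u,v=proj('scene',o['position']-[0,0,.175]);u=int(u);v=int(v);print(u,v)
a=cv2.resize(s[v-28:v+37,u-32:u+33],(400,400),interpolation=3)
u,v=wproj(o,[.468,-.037,.15]);u=int(u);v=int(v);print(u,v)
v0=max(0,min(384-120,v-60));b=cv2.resize(im[v0:v0+120,u-60:u+60],(400,400),interpolation=3);print(u-60,v0)
cv2.imwrite('pics/c5.png',np.hstack([a,b]))
E
```

```text
t11.05 pos [ 0.4647 -0.0483  0.3885] a 3.3030 F [-0.1  0.4 -0.8] w 0.154 g 49.4
dp mm [-1.  10.7 -1.5]
scene clip [([0.381, -0.433, 0.062], 0.65), ([0.309, -0.334, 0.065], 0.6), ([0.48, -0.047, 0.214], 0.43)]
scene clip_grip [([0.382, -0.428, 0.064], 0.83), ([0.484, -0.042, 0.219], 0.7), ([0.309, -0.335, 0.058], 0.64)]
scene gate_hinge [([0.308, -0.341, 0.064], 0.77), ([0.378, -0.426, 0.061], 0.76), ([0.482, -0.042, 0.221], 0.58)]
scene clip_inside [([0.31, -0.334, 0.064], 0.71), ([0.383, -0.428, 0.061], 0.69), ([0.478, -0.044, 0.219], 0.6)]
scene staple [([0.585, -0.007, 0.071], 0.81), ([0.458, 0.292, 0.055], 0.57)]
wrist clip [([0.452, -0.05, 0.246], 0.95), ([0.379, -0.405, 0.03], 0.68), ([0.309, -0.333, 0.08], 0.6)]
wrist clip_grip [([0.454, -0.044, 0.245], 0.61), ([0.311, -0.331, 0.077], 0.6), ([0.382, -0.402, 0.026], 0.54)]
wrist gate_hinge [([0.378, -0.403, 0.03], 0.76), ([0.307, -0.336, 0.077], 0.74), ([0.454, -0.05, 0.249], 0.67)]
wrist clip_inside [([0.447, -0.052, 0.247], 0.82), ([0.311, -0.331, 0.077], 0.79), ([0.379, -0.404, 0.026], 0.76)]
wrist staple [([0.502, -0.024, 0.074], 0.81), ([0.624, -0.31, 0.014], 0.43)]
274 161
271 211
211 151
```

View pics/c5.png

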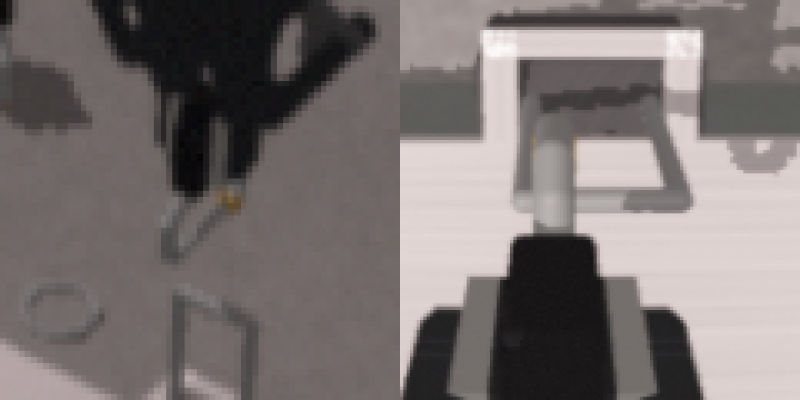

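Left is the scene view: the clip is held nose towards +x (away from the robot), with its orange hinge on the robot side. Right is the wrist view: the bar runs from (513,199) to (692,200) and the hasp's front edge is at row 30. I'll refit with this closer view.

```bash
cat >> fit.py <<'E'
o5={k:np.array(v) for k,v in json.load(open('pics/w5.json')).items()}
c=lambda u,v:np.array([211+(u-400)/3.3333,151+v/3.3333])
def res2(p):
  r=res(p)[:8]
  V=lambda q,uv:list(np.array(wproj(o5,X(p,q)))-c(*uv))
  r+=V([-.126,-.032,.076],(481,29))+V([-.126,.032,.076],(702,28))
  for u in(420,780):  # lid front edge line
    ys=(-.06,.06); a=wproj(o5,X(p,[-.092,-.06,.076]));b=wproj(o5,X(p,[-.092,.06,.076]));uv=c(u,138)
    r.append(np.interp(uv[0],[a[0],b[0]],[a[1],b[1]])-uv[1])
  r+=V([-.102,-.021,.14+p[3]],(513,199))+V([-.102,.021,.14+p[3]],(692,200))
  return r
s=least_squares(res2,p,loss='soft_l1');p=s.x
print(p.round(4),np.round(res2(p),1),'bar',X(p,[-.102,0,.14+p[3]]))
hx=np.array([np.cos(p[2]),np.sin(p[2])]);b=X(p,[-.102,0,.14+p[3]])
T=np.r_[b[:2]-hx*.0042,.39];o=st();go(o,T);print('a target',np.pi+p[2],'bar centre touch: TCP z when gate touches', b[2]+.003-.001+.2077)
E
python3 fit.py
```

```text
[ 0.5688 -0.0203  0.1638  0.0084] [-0.6 -0.3  0.6  0.1 -0.1  0.4  0.  -0.7  0.4 -0.6  1.4  0.1 -4.6  0.6] bar [ 0.46817817 -0.03693152  0.14839303]
[ 0.5685 -0.0202  0.1638  0.008 ] [-0.5 -0.6  0.7 -0.2  0.   0.1  0.2 -0.9  0.2  0.2 -0.5  0.5  0.7  0.4
 -0.5  0.2  0.5 -0.4] bar [ 0.46789702 -0.03683556  0.14796992]
t11.65 pos [ 0.4648 -0.048   0.3882] a 3.3057 F [ 0.8  0.3 -1.6] w 0.154 g 49.4
dp mm [-0.7 10.5 -1.8]
a target 3.3054032554215436 bar centre touch: TCP z when gate touches 0.35766992093106076
```

Request:
{"name": "arm_command", "arguments": {"plan": [{"dp": [-0.7,10.5,0],"spin": 0},{"dp": [0,0,10],"spin": 0},{"dp": [0,0,10],"spin": 0},{"dp": [0,0,4],"spin": 0},{"dp": [0,0,0],"spin": 0}]}}

```text
clock: 12.15
position: [0.4635, -0.0376, 0.3631]
ee_rot: [-0.082, 0.997, -0.0, -0.001]
ft_force: [0.4, -0.5, -1.7]
grip_width: 0.155
grasp_force: 49.4
```

```bash
python3 - <<'E'
from h import *
o=st();go(o,[.4638,-.0375,.36])
E
```

```text
t12.15 pos [ 0.4635 -0.0376  0.3631] a 3.3056 F [ 0.4 -0.5 -1.7] w 0.155 g 49.4
dp mm [-0.3  0.1  3.1]
```

Aligned to within 0.3 mm. I'll descend in small steps and watch the force.

Request:
{"name": "arm_command", "arguments": {"plan": [{"dp": [0,0,1.5],"spin": 0},{"dp": [0,0,1.5],"spin": 0}]}}

```text
clock: 12.35
position: [0.4639, -0.0376, 0.3613]
ee_rot: [-0.082, 0.997, 0.0, 0.0]
ft_force: [-0.0, 0.2, -1.5]
grip_width: 0.156
grasp_force: 49.4
```

Request:
{"name": "arm_command", "arguments": {"plan": [{"dp": [0,0,1],"spin": 0},{"dp": [0,0,1],"spin": 0}]}}

```text
clock: 12.55
position: [0.4638, -0.0375, 0.3592]
ee_rot: [-0.082, 0.997, 0.0, 0.0]
ft_force: [0.5, 0.6, -0.7]
grip_width: 0.158
grasp_force: 49.4
```

Request:
{"name": "arm_command", "arguments": {"plan": [{"dp": [0,0,1],"spin": 0},{"dp": [0,0,1],"spin": 0}]}}

```text
clock: 12.75
position: [0.4638, -0.0375, 0.3572]
ee_rot: [-0.082, 0.997, 0.0, 0.0]
ft_force: [-0.7, 0.4, 1.6]
grip_width: 0.16
grasp_force: 49.8
```

Request:
{"name": "arm_command", "arguments": {"plan": [{"dp": [0,0,1],"spin": 0},{"dp": [0,0,1],"spin": 0}]}}

```text
clock: 12.95
position: [0.4638, -0.0375, 0.3554]
ee_rot: [-0.082, 0.997, 0.0, 0.0]
ft_force: [-1.5, 0.6, 2.5]
grip_width: 0.156
grasp_force: 49.9
```

First touch came at z ≈ 0.358, as predicted. I'll continue down.

Request:
{"name": "arm_command", "arguments": {"plan": [{"dp": [0,0,1.5],"spin": 0},{"dp": [0,0,1.5],"spin": 0}]}}

```text
clock: 13.15
position: [0.4638, -0.0375, 0.3522]
ee_rot: [-0.082, 0.997, 0.0, 0.0]
ft_force: [-1.4, -0.0, 4.1]
grip_width: 0.151
grasp_force: 49.9
```

Request:
{"name": "arm_command", "arguments": {"plan": [{"dp": [0,0,1.5],"spin": 0},{"dp": [0,0,1.5],"spin": 0}]}}

```text
clock: 13.35
position: [0.464, -0.0374, 0.3493]
ee_rot: [-0.082, 0.997, 0.0, 0.001]
ft_force: [0.3, 1.0, 4.1]
grip_width: 0.155
grasp_force: 50.0
```

Request:
{"name": "arm_command", "arguments": {"plan": [{"dp": [0,0,1.5],"spin": 0},{"dp": [0,0,1.5],"spin": 0}]}}

```text
clock: 13.55
position: [0.4639, -0.0375, 0.3463]
ee_rot: [-0.082, 0.997, 0.0, 0.0]
ft_force: [0.0, -0.1, 4.2]
grip_width: 0.152
grasp_force: 50.2
```

Request:
{"name": "arm_command", "arguments": {"plan": [{"dp": [0,0,1.5],"spin": 0},{"dp": [0,0,1.5],"spin": 0}]}}

```text
clock: 13.75
position: [0.4637, -0.0375, 0.343]
ee_rot: [-0.082, 0.997, 0.0, -0.0]
ft_force: [-0.6, 0.6, 4.8]
grip_width: 0.154
grasp_force: 50.2
```

Request:
{"name": "arm_command", "arguments": {"plan": [{"dp": [0,0,1],"spin": 0},{"dp": [0,0,1],"spin": 0}]}}

```text
clock: 13.95
position: [0.4636, -0.0375, 0.3409]
ee_rot: [-0.082, 0.997, 0.0, -0.0]
ft_force: [-1.2, 0.1, 3.9]
grip_width: 0.158
grasp_force: 50.2
```

Travel is 17 mm with a steady gate force. The gate should snap at 20–22 mm.

Request:
{"name": "arm_command", "arguments": {"plan": [{"dp": [0,0,1],"spin": 0},{"dp": [0,0,1],"spin": 0}]}}

```text
clock: 14.15
position: [0.4636, -0.0375, 0.3389]
ee_rot: [-0.082, 0.997, 0.0, -0.0]
ft_force: [-2.0, -0.6, 2.6]
grip_width: 0.156
grasp_force: 50.1
```

Request:
{"name": "arm_command", "arguments": {"plan": [{"dp": [0,0,1],"spin": 0},{"dp": [0,0,0.5],"spin": 0}]}}

```text
clock: 14.35
position: [0.4634, -0.0376, 0.3372]
ee_rot: [-0.082, 0.997, 0.0, -0.001]
ft_force: [-3.3, -0.4, 2.7]
grip_width: 0.152
grasp_force: 50.1
```

Request:
{"name": "arm_command", "arguments": {"plan": [{"dp": [0,0,0.5],"spin": 0},{"dp": [0,0,0],"spin": 0}]}}

```text
clock: 14.55
position: [0.4635, -0.0375, 0.3368]
ee_rot: [-0.082, 0.997, 0.0, -0.001]
ft_force: [-4.2, -0.7, 2.0]
grip_width: 0.156
grasp_force: 50.0
```

Request:
{"name": "arm_command", "arguments": {"plan": [{"dp": [0,0,0.5],"spin": 0},{"dp": [0,0,0.5],"spin": 0}]}}

```text
clock: 14.75
position: [0.4637, -0.0375, 0.3361]
ee_rot: [-0.082, 0.997, 0.0, -0.0]
ft_force: [-3.6, -0.5, 3.1]
grip_width: 0.159
grasp_force: 50.0
```

Request:
{"name": "arm_command", "arguments": {"plan": [{"dp": [0,0,0.5],"spin": 0},{"dp": [0,0,0],"spin": 0}]}}

```text
clock: 14.95
position: [0.4636, -0.0375, 0.3355]
ee_rot: [-0.082, 0.997, 0.0, -0.0]
ft_force: [-5.0, -1.2, 0.7]
grip_width: 0.154
grasp_force: 49.9
```

The gate tip is now pushing sideways (Fx −5 N), so the bar sits a bit too near the hinge. I'll ease the clip about 2 mm in the direction of the push, which moves the bar towards the nose.

Request:
{"name": "arm_command", "arguments": {"plan": [{"dp": [0.7,0,0],"spin": 0},{"dp": [0.5,0,0],"spin": 0}]}}

```text
clock: 15.15
position: [0.4623, -0.0377, 0.3354]
ee_rot: [-0.082, 0.997, 0.0, -0.0]
ft_force: [-1.4, -0.6, -1.4]
grip_width: 0.158
grasp_force: 49.5
```

Request:
{"name": "arm_command", "arguments": {"plan": [{"dp": [0.7,0,0],"spin": 0},{"dp": [0.5,0,0],"spin": 0}]}}

```text
clock: 15.35
position: [0.4617, -0.0377, 0.3359]
ee_rot: [-0.082, 0.997, 0.0, 0.001]
ft_force: [-0.5, -0.3, -1.1]
grip_width: 0.158
grasp_force: 49.6
```

The force has faded completely, so the gate has sprung shut. I'll check with a small lift, since an unpassed gate would push again.

Request:
{"name": "arm_command", "arguments": {"plan": [{"dp": [0,0,-2],"spin": 0},{"dp": [0,0,-2],"spin": 0},{"dp": [0,0,-2],"spin": 0}]}}

```text
clock: 15.65
position: [0.4615, -0.0378, 0.342]
ee_rot: [-0.082, 0.997, 0.0, 0.0]
ft_force: [0.3, -1.0, -1.6]
grip_width: 0.152
grasp_force: 49.6
```

Request:
{"name": "arm_command", "arguments": {"plan": [{"dp": [0,0,-2],"spin": 0},{"dp": [0,0,-1],"spin": 0}]}}

```text
clock: 15.85
position: [0.4615, -0.0378, 0.345]
ee_rot: [-0.082, 0.997, 0.0, 0.0]
ft_force: [-0.1, -0.1, -1.5]
grip_width: 0.152
grasp_force: 49.6
```

Request:
{"name": "arm_command", "arguments": {"plan": [{"dp": [0,0,-1],"spin": 0},{"dp": [0,0,-1],"spin": 0}]}}

```text
clock: 16.05
position: [0.4614, -0.0379, 0.3467]
ee_rot: [-0.082, 0.997, 0.0, -0.0]
ft_force: [-0.5, -0.4, -0.9]
grip_width: 0.16
grasp_force: 49.6
```

No gate push at heights where it pushed 4 N on the way in, so the bar is captured. I'll lower to just above the stop and release.

Request:
{"name": "arm_command", "arguments": {"plan": [{"dp": [0,0,4],"spin": 0},{"dp": [0,0,4],"spin": 0},{"dp": [0,0,3],"spin": 0},{"dp": [0,0,1],"spin": 0},{"dp": [0,0,0],"spin": 0}]}}

```text
clock: 16.55
position: [0.4613, -0.0379, 0.3344]
ee_rot: [-0.082, 0.997, -0.0, -0.0]
ft_force: [1.0, 0.5, -0.9]
grip_width: 0.154
grasp_force: 49.6
```

Request:
{"name": "arm_command", "arguments": {"plan": [{"dp": [0,0,0],"spin": 0},{"dp": [0,0,0],"spin": 0},{"dp": [0,0,0],"spin": 0},{"dp": [0,0,0],"spin": 0},{"dp": [0,0,0],"spin": 0}], "grip": 0}}

```text
clock: 17.05
position: [0.4614, -0.0379, 0.3348]
ee_rot: [-0.082, 0.997, 0.0, 0.0]
ft_force: [0.1, -0.4, 0.1]
grip_width: 0.501
grasp_force: 0.0
```

Request:
{"name": "arm_command", "arguments": {"plan": [{"dp": [0,0,-10],"spin": 0},{"dp": [0,0,-20],"spin": 0},{"dp": [0,0,-30],"spin": 0},{"dp": [0,0,-40],"spin": 0},{"dp": [0,0,-40],"spin": 0}]}}

```text
clock: 17.55
position: [0.461, -0.0381, 0.4768]
ee_rot: [-0.082, 0.997, 0.0, 0.0]
ft_force: [1.5, -1.3, 0.1]
grip_width: 0.502
grasp_force: 0.0
```

Request:
{"name": "arm_command", "arguments": {"plan": [{"dp": [0,40,0],"spin": 0},{"dp": [0,45,0],"spin": 0},{"dp": [0,45,0],"spin": 0},{"dp": [0,0,0],"spin": 0},{"dp": [0,0,0],"spin": 0}]}}

```text
clock: 18.05
position: [0.4399, 0.091, 0.4753]
ee_rot: [-0.083, 0.997, -0.0, 0.0]
ft_force: [0.0, -0.2, -0.2]
grip_width: 0.495
grasp_force: 0.0
```

```bash
python3 - <<'E'
from h import *
o,im=snap('w6')
s=viewer.camera('scene');cv2.imwrite('pics/s6.png',s)
u,v=map(int,proj('scene',[.465,-.037,.14]))
a=cv2.resize(s[v-35:v+30,u-32:u+33],(400,400),interpolation=3)
u,v=map(int,wproj(o,[.465,-.037,.15]));print(u,v)
u=min(max(u,75),436);v0=max(0,min(234,v-75));b=cv2.resize(im[v0:v0+150,u-75:u+75],(400,400),interpolation=3)
cv2.imwrite('pics/c6.png',np.hstack([a,b]))
E
```

```text
t18.05 pos [0.4399 0.091  0.4753] a 3.3078 F [ 0.  -0.2 -0.2] w 0.495 g 0.0
137 179
```

View pics/c6.png

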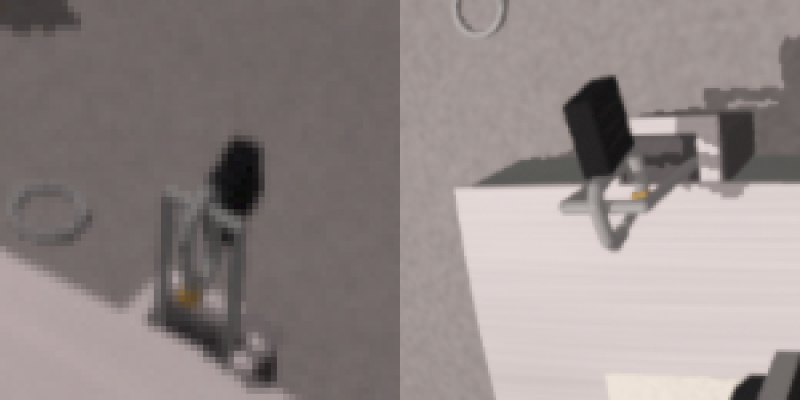

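The clip hangs on the bar, tilted towards the robot, with its frame threaded on the staple. The lid is still shut and the gripper is clear. I'll let it settle and hand in.

Request:
{"name": "arm_command", "arguments": {"plan": [{"dp": [0,0,0],"spin": 0},{"dp": [0,0,0],"spin": 0},{"dp": [0,0,0],"spin": 0},{"dp": [0,0,0],"spin": 0},{"dp": [0,0,0],"spin": 0}]}}

```text
clock: 18.65
position: [0.4402, 0.0903, 0.4747]
ee_rot: [-0.082, 0.997, 0.0, -0.0]
ft_force: [0.6, -0.1, 0.9]
grip_width: 0.499
grasp_force: 0.0
```

Request:
{"name": "arm_command", "arguments": {"plan": [{"dp": [0,0,0],"spin": 0},{"dp": [0,0,0],"spin": 0},{"dp": [0,0,0],"spin": 0},{"dp": [0,0,0],"spin": 0},{"dp": [0,0,0],"spin": 0}]}}

```text
clock: 19.15
position: [0.4401, 0.0904, 0.4747]
ee_rot: [-0.082, 0.997, 0.0, 0.0]
ft_force: [-0.3, 0.4, 0.2]
grip_width: 0.499
grasp_force: 0.0
```

```bash
python3 - <<'E'
from h import *
viewer.camera('scene');print([(np.round(x['position'],3).tolist(),round(x['score'],2)) for x in finder.find_in('scene','clip')[:4]])
print(manip.hand_in())
E
```

```text
[([0.454, -0.035, 0.141], 0.67), ([0.381, -0.43, 0.059], 0.57), ([0.31, -0.334, 0.061], 0.54)]
the job is handed in; nothing more can be done
None
```

The job is handed in at about 19 s: the lid is shut with the hasp over the staple, and the clip hangs free on the bar with its gate sprung shut (checked by a small lift before I let go).

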